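# Clamp a heatsink in the bench screw press with its folding crank handle

## Robot

A 6-joint arm with a two-finger parallel gripper is mounted at the origin on a cart in front of the work surface, level with it; the furniture and walls round the work are solid. World frame = base frame: x ahead of the robot, y to its left, z up, the work surface at z = 0. Lengths are in mm, angles in rad, forces in N, time in s.
With the tool pointing down it reaches from about 275 to 750 mm from the base axis. Payload 10.2 kg.
Tool frame: the origin (TCP) lies at the very end of the fingers, on their centre line; the grasp point (between the pads) lies 19 mm behind it; z points along the fingers, y is the line along which they close (so a half turn about z gives the same grasp; the last joint's range is limited). The gripper opens to 85 mm and grips with 20 to 120 N. Pads are 22 mm wide; open, the fingers measure 114 mm over their backs; the gripper's body (76 mm by 85 mm) begins 54 mm behind the grasp point. The pads swing forward as they close: fully open they stand 13 mm farther back than shut.
Start: joints at [-1.33, 0.313, 1.498, -0, 1.331, -0.223], TCP at [234.848, -469.551, 231.294] pointing down, gripper open.
Joint ranges: [-2.94, 2.94], [-0.97, 2.17], [0.19, 2.56], [-1.23, 4.37], [0.02, 3.11], [-2.88, 2.88]. Speed limits (rad/s): [2.39, 2.39, 3.01, 3.14, 3.14, 3.14].

## Interface

Orientations are given as a unit quaternion [w, x, y, z].
In Python, from rig import * gives the robot as it stands. The module is installed in compiled form; this text tells all that it offers.
- The arm moves only by the shell command python3 -m crank 'ROWS' [FORCE]. ROWS is JSON, a list that holds one entry, the list of rows, each a list of 7 numbers: the shift along the tool's x, y, z in units of 25 mm (1.0 is 25 mm), then the turn, a rotation vector about the tool's x, y, z in units of 8 degrees (1.0 is 8 degrees), then the finger opening in mm, from 0 to 85.4. A call has exactly 8 rows; each row shifts and turns the commanded pose from where the row before left it, along the tool's axes as they then stand; what a row does not reach is not made up. A row lasts 1/10 s, in which the tool goes at most 50 mm and 8.59 degrees, less where a joint would pass 70% of its speed; a pose out of reach is approached as far as the arm can. A call is refused whole if a number of a shift passes 1 or a number of a turn 1, either way. A call with a gripper value outside its range is refused whole. The fingers move at their own pace and stop on an object; FORCE is the grip in N (left out, the last holds). Time passes only in rows, so rows that do not move let the fingers close, or fill a call up. It gives the time, the measured TCP pose, the force, the opening and the grip force at its end, in the units of the state.
- sense(): the state, without advancing time (a new reading comes with each control period).
- capture(name): name is "scene" or "top"; returns the picture (420x560x3 uint8, blue, green, red); there is no depth.
- camera_model(name): a dict with "fx", "fy", "cx", "cy" (pixels), "world_from_camera" (4x4, takes a point from camera to world coordinates). Camera axes: x right, y up, looking along -z (the intrinsics and any distortion apply to the point x, -y, -z); pixel columns grow to the right and rows downward; lengths in mm; the calibration is good to about 2 mm. A picture is of the moment at which its call begins. camera_model takes no time and is no camera call.
- finish_job(): hands the job in; it is judged then, once.
The state is a dict: "time_s": time; "joints": joint angles; "dq": joint speeds; "tau": joint torques, N m; "eef_pos": TCP position; "ee_rot": TCP orientation; "force": force on the tool from outside, world axes, zero at the start; "wrist_torque": the same for the moment, N m; "grip_width": opening from 0.0 (shut) to 1.0 (fully open); "grip_force": force on a finger pad.
Only numpy, scipy, OpenCV 4.12 (cv2) and the standard library are available. Lean on these libraries where they do the work, as an engineer would, in place of code of your own. Each camera call takes 0.05 s, during which the arm holds its last target. There are 200 camera calls.

## Task

The heatsink has just been set in adhesive on its module and must cure under pressure: swing the press's folded crank handle up until it stands upright, and wind the crank clockwise (seen from above) to bring the foot down on the heatsink until you feel the crank go distinctly stiffer, about 4 N more at the handle than it took to run free. Do not force it, or the module cracks. Leave it clamped and fold the handle flat again so that nobody knocks it, without disturbing the things around the press.

Things in the scene. Friction and masses are not known exactly. Their poses are not given: they have to be found in the camera images.
- press: fixed bench screw press, dark blue-grey, base 140 x 176 mm, two 16 mm columns 136 mm apart along its y axis, bridge across them with its top 160 mm above the table, then a bearing housing (38 mm across, to 176 mm) and the crank; origin under the centre of the base, z up, -x is the open front. It does not move when pushed
- crank_axis (a point): point on the vertical axis of the crank, at the height of the folding hinge, 208 mm above the table
- fold_hinge (a point): centre of the folding hinge at the end of the crank arm, 70 mm from the crank axis, level with point crank_axis; it goes round a level circle as the crank turns. The arm (15 mm wide, its top 194 mm above the table; hub 28 mm across, to 194 mm) points from the axis to here. The hinge pin lies level, square to the arm
- press_crank: the crank with arm and handle; origin on the crank axis at table height; clockwise from above lowers the ram, 36 mm a turn, the crank staying at its height. It takes about 4 to 5 N at the upright handle to run free (a friction collar holds it where it is left, up to some 55 N on the foot). The rubber gives: from touch to 50 N takes some 15 to 25 mm of handle travel
- grip_mid (a point): thickest point of the handle's grip, on its centre line, 44 mm from the folding hinge. The grip is a red pear-shaped knob, 24 mm thick here and thinner to both ends (12 to 70 mm from the hinge), that revolves freely about its own length. Folded, the handle lies level over the arm and points from the hinge in over the crank axis; upright it stands straight above the hinge
- press_handle (a joint): angle of the folding handle: 0 = folded flat on its stop, 1.571 = upright on its stop. A stiff hinge (friction about 0.06 N m) that stays where it is left. Pinched from above across its sides, the fingers closing along the hinge pin, the grip can be led through the quarter circle about the hinge, pivoting between the pads
- press_ram: moving ram: aluminium crosshead on the columns; origin at the centre of its underside. Below it hangs a square 34 mm steel foot with a rubber face, on a stud whose lock nut was set by hand (face some 16 to 24 mm below the origin). It does not turn. It starts some 6 to 43 mm clear of the heatsink. Once it bears, each further newton along the handle's path is about 12 N more on the foot
- heatsink: loose black finned heatsink, 40 x 40 mm, about 22 mm tall, set on the module in the middle of the board, under the foot; origin under its centre, z up
- board: loose green circuit board, 104 x 82 x 2 mm, lying on the steel anvil plate (28 mm above the table) of the press; origin under its centre
- reel: loose reel of solder with orange flanges, 54 mm across, 36 mm tall, beside the press; origin under its centre
- tin: loose round flat tin, 55 mm across, 21 mm tall, beside the press; origin under its centre
- torch: loose black pocket torch standing on end behind the press, 33 mm across, 112 mm tall; origin under its centre
There are look-alikes about, which are no part of the job. Several things have the shape of the board; the one meant has the colours described above.

How it is judged (in metres and radians):
On the way, in this order (a step that is already met when the one before it is completed fails the run):
1. the handle is swung out upright (within 0.2 rad) while the foot is still clear of the heatsink (value of joint press_handle above 1.37 rad and contact force between press_ram and heatsink below 0.5 N), for 0.1 s.
2. with the handle out, the foot is wound down on the heatsink with more than 25 N (value of joint press_handle above 1 rad and contact force between press_ram and heatsink above 25 N), for 0.2 s.
At the end, for the whole second after the job is handed in: the handle is folded flat (within 0.15 rad of its stop), the foot of the ram still presses the heatsink with more than 20 N, the heatsink sits on its module within 4 mm of the board's centre, and all is at rest (value of joint press_handle below 0.15 rad and contact force between press_ram and heatsink above 20 N and horizontal distance between heatsink and board below 0.004 m and linear speed of press_ram below 0.005 m/s and linear speed of heatsink below 0.01 m/s); the robot touches nothing.
It fails at once if the foot presses the heatsink with more than 110 N (contact force between press_ram and heatsink above 110 N).
It fails at once if the solder reel is moved more than 15 mm (distance of reel from where it was at the start of the episode above 0.015 m).
It fails at once if the tin is moved more than 15 mm (distance of tin from where it was at the start of the episode above 0.015 m).
It fails at once if the torch is moved more than 15 mm or tipped (distance of torch from where it was at the start of the episode above 0.015 m or angle between torch's own z axis and vertical above 0.3 rad).
It fails at once if the board is shifted more than 10 mm (distance of board from where it was at the start of the episode above 0.01 m).
It also fails if it takes over 72 s, if anything falls off the work surface, if the arm or the gripper's body presses on something with over 40 N, if the wrist force passes 120 N, or if a joint passes its speed limit or range.

## Working session

There is one attempt and no reset: what is moved stays moved. The work goes in short steps, Python scripts to look and compute and a shell command to move; the robot and the scene stay as the last step left them, time stands still between calls to the robot, and variables do not carry over. Pictures are saved under pics/ and viewed, at most 10 in all, crops included, and the job is handed in when it is done.

```bash
mkdir -p pics; python3 - <<'E'
from rig import *
import cv2,numpy as np
for n in("scene","top"):
    cv2.imwrite(f"pics/{n}0.png",capture(n)); m=camera_model(n); print(n,{k:(np.round(v,3).tolist()) for k,v in m.items()})
s=sense();print(s)
E
```

```text
scene {'fx': 502.383, 'fy': 502.383, 'cx': 287.29, 'cy': 209.342, 'world_from_camera': [[-0.713, 0.366, -0.598, -45.078], [-0.701, -0.384, 0.601, 549.061], [-0.009, 0.848, 0.53, 709.693], [0.0, 0.0, 0.0, 1.0]]}
top {'fx': 402.137, 'fy': 402.137, 'cx': 278.774, 'cy': 202.621, 'world_from_camera': [[0.007, 1.0, -0.026, 550.721], [-1.0, 0.007, 0.014, -73.633], [0.014, 0.026, 1.0, 1049.952], [0.0, 0.0, 0.0, 1.0]]}
{'time_s': 0.1, 'joints': array([-1.33039187e+00,  3.13349180e-01,  1.49835844e+00, -1.10722311e-05,
        1.33100681e+00, -2.23409147e-01]), 'dq': array([ 0.00033131, -0.00189181, -0.00250351, -0.00019246,  0.00040286,
        0.0012464 ]), 'tau': array([ 2.29073550e-03, -4.12898147e+01, -2.60144055e+01, -1.65355618e-04,
        3.05711714e-03,  1.51675272e-05]), 'eef_pos': array([ 234.79064117, -469.31265934,  230.81627086]), 'ee_rot': array([-5.60821821e-04,  9.73229461e-01,  2.29834945e-01, -1.01429578e-05]), 'force': array([-0.75933857, -0.13704816, -0.33098331]), 'wrist_torque': array([-0.03099329,  0.06925404, -0.04851919]), 'grip_force': 0.0, 'grip_width': 0.9969194828495354}
```

View pics/scene0.png

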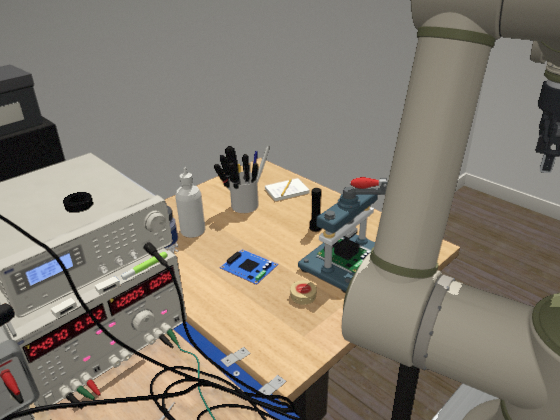

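View pics/top0.png

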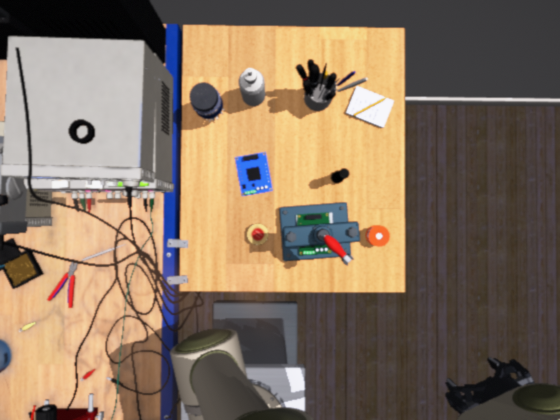

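The top view shows the press at about (320,232), with the red folded grip from about (325,236) to (345,255). The reel is at (378,236), the torch at (340,176) and the tin at (257,234). The blue board at (254,174) is a look-alike: the real one is green and under the press, at (315,218).

```bash
cat > h.py <<'E'
from rig import *
import cv2,numpy as np
def ray(n,u,v):
    m=camera_model(n);T=np.array(m["world_from_camera"])
    d=T[:3,:3]@np.array([(u-m["cx"])/m["fx"],-(v-m["cy"])/m["fy"],-1]);return T[:3,3],d
def at(n,u,v,z):
    o,d=ray(n,u,v);return np.round(o+d*(z-o[2])/d[2],1)
def proj(n,p):
    m=camera_model(n);T=np.array(m["world_from_camera"])
    c=T[:3,:3].T@(np.array(p)-T[:3,3]);return np.round([m["cx"]+m["fx"]*c[0]/-c[2],m["cy"]-m["fy"]*c[1]/-c[2]],1)
E
python3 - <<'E'
from h import *
a=cv2.imread("pics/top0.png")[190:280,265:400];b=cv2.imread("pics/scene0.png")[165:300,290:425]
cv2.imwrite("pics/c0.png",cv2.resize(a,None,fx=5.9,fy=5.9,interpolation=cv2.INTER_CUBIC))
cv2.imwrite("pics/c1.png",cv2.resize(b,None,fx=4.4,fy=4.4,interpolation=cv2.INTER_CUBIC))
E
```

```text
(no output)
```

View pics/c0.png

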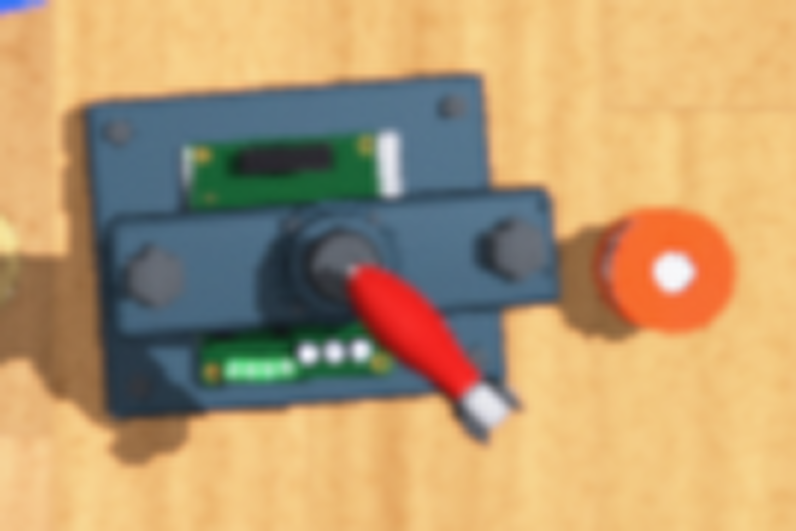

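View pics/c1.png

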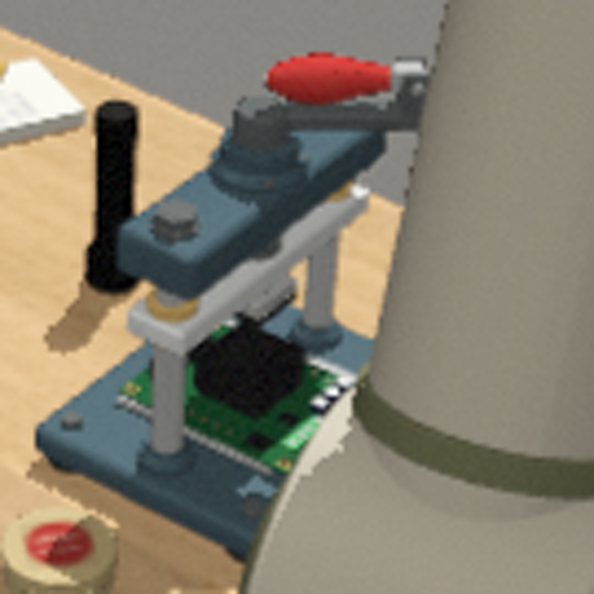

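The crops show the hub at c0 (345,262), the hinge at about c0 (488,404), and the grip lying between them. The foot is still clear of the heatsink, and the board under the press is green.

```bash
python3 - <<'E'
from h import *
f=lambda u,v,z:at("top",265+u/5.9,190+v/5.9,z)
print("hub",f(345,262,194),"hinge",f(488,404,208))
b1,b2=f(153,277,166),f(515,248,166);print("bolts",b1,b2,np.linalg.norm(b1-b2),(b1+b2)/2)
im=cv2.imread("pics/top0.png").astype(int);m=(im[...,2]>150)&(im[...,1]<60)&(im[...,0]<60);m[:225]=0;m[268:]=0;m[:,:318]=0;m[:,360:]=0
v,u=np.nonzero(m);print(len(u));c=np.array([u.mean(),v.mean()]);w=np.linalg.svd(np.c_[u,v]-c,full_matrices=0)[2][0]
t=(np.c_[u,v]-c)@w;print("grip c",at("top",*c,208),[at("top",*(c+w*k),208) for k in(t.min()-.5,t.max()+.5)])
base=[f(88,103,28),f(480,75,28),f(503,395,28),f(110,415,28)];print(base)
print("reel",f(668,270,36),"torch",at("top",341,175,112),"tin",at("top",257.5,234,21))
im=cv2.imread("pics/scene0.png").astype(int);m=(im[...,2]>150)&(im[...,1]<70)&(im[...,0]<70);m[:170]=0;m[195:]=0;m[:,:340]=0;m[:,390:]=0
v,u=np.nonzero(m);print("scene grip",len(u),at("scene",u.mean(),v.mean(),208),u.min(),u.max())
E
```

```text
hub [ 505.9 -181.4  194. ] hinge [ 456.6 -230.7  208. ]
bolts [ 498.4 -113.4  166. ] [ 510.  -248.5  166. ] 135.59708698935978 [ 504.2  -180.95  166.  ]
188
grip c [ 483.8 -202.8  208. ] [array([ 503.6, -183.8,  208. ]), array([ 463.6, -222.2,  208. ])]
[array([564.9, -91.2,  28. ]), array([ 578.1, -260.4,   28. ]), array([ 440.4, -270.7,   28. ]), array([ 430.9, -101.5,   28. ])]
reel [ 495.  -339.9   36. ] torch [ 640.7 -232.3  112. ] tin [496.8 -34.5  21. ]
scene grip 128 [ 484.6 -206.9  208. ] 351 377
```

The hub and hinge come out 70 mm apart, and the grip ends are about 11 and 67 mm from the hinge, which matches the description. The axis is at about (505,-181) and the arm azimuth about 224.5°, so grip_mid is at about (487,-200,208). I'll turn the tool -18° about z so its x axis runs along the arm, then approach.

```bash
python3 -m crank '[[[0,0,-0.4,0,0,-0.75,60],[0,0,-0.4,0,0,-0.75,60],[0,0,-0.4,0,0,-0.75,60],[0.92,0,0,0,0,0,60],[0.92,0,0,0,0,0,60],[0.92,0,0,0,0,0,60],[0.92,0,0,0,0,0,60],[0.92,0,0,0,0,0,60]]]' 40; python3 -m crank '[[[0.92,0,0,0,0,0,60],[0.92,0,0,0,0,0,60],[0.92,0,0,0,0,0,60],[0.92,0,0,0,0,0,60],[0.92,0,0,0,0,0,60],[0.92,0,0,0,0,0,60],[0.92,0,0,0,0,0,60],[0,0,0,0,0,0,60]]]'
cat >> h.py <<'E'
from scipy.spatial.transform import Rotation as R
def go(p):
    s=sense();q=s["ee_rot"];M=R.from_quat([q[1],q[2],q[3],q[0]]).as_matrix()
    print("tool x az",np.degrees(np.arctan2(M[1,0],M[0,0])),"zdir",M[:,2].round(3),"shift/25:",(M.T@(np.array(p)-s["eef_pos"])/25).round(3),"F",s["force"].round(1),"pos",s["eef_pos"].round(1),"t",s["time_s"])
E
python3 -c "
from h import *
go([487.1,-199.7,188])"
```

```text
time_s: 0.9
eef_pos: [317.3, -388.0, 261.0]
ee_rot: [-0.0, 0.925, 0.379, 0.0]
force: [0.0, 0.6, -0.8]
grip_width: 0.699
grip_force: 0.0
time_s: 1.7
eef_pos: [432.6, -274.2, 261.0]
ee_rot: [-0.0, 0.925, 0.381, 0.0]
force: [-0.9, -0.4, 0.6]
grip_width: 0.698
grip_force: 0.0
tool x az 44.730775386811175 zdir [-0.     0.001 -1.   ] shift/25: [ 3.647 -0.581  2.922] F [-0.9 -0.4  0.6] pos [ 432.6 -274.2  261. ] t 1.7
```

```bash
python3 -m crank '[[[0.91,-0.145,0,0,0,0,50],[0.91,-0.145,0,0,0,0,50],[0.91,-0.145,0,0,0,0,50],[0.91,-0.145,0,0,0,0,50],[0,0,0.73,0,0,0,50],[0,0,0.73,0,0,0,50],[0,0,0.5,0,0,0,50],[0,0,0,0,0,0,50]]]' 30; python3 -c "
from h import *
go([487.1,-199.7,188]);cv2.imwrite('pics/s1.png',np.hstack([cv2.resize(capture('scene')[120:250,310:440],(400,400)),cv2.resize(capture('top')[190:280,300:390],(400,400))]))"
```

```text
time_s: 2.5
eef_pos: [485.2, -201.8, 210.7]
ee_rot: [-0.001, 0.925, 0.379, -0.001]
force: [0.6, -0.8, 0.4]
grip_width: 0.585
grip_force: 0.0
tool x az 44.53768593216198 zdir [-0.003  0.002 -1.   ] shift/25: [ 0.112 -0.004  0.908] F [ 0.6 -0.8  0.4] pos [ 485.2 -201.8  210.7] t 2.5
```

View pics/s1.png

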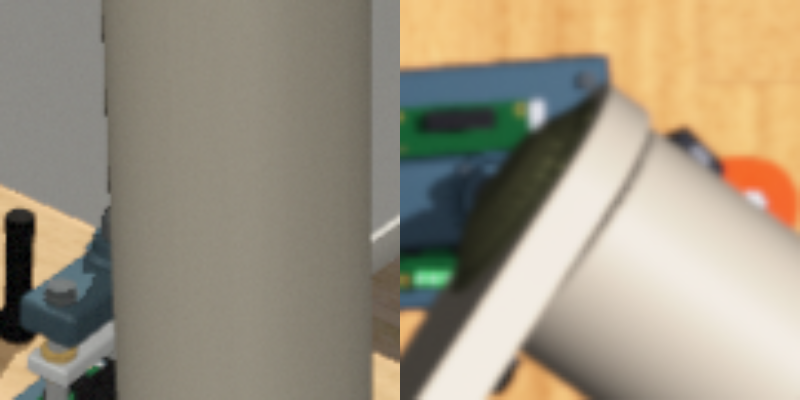

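The arm hides the grip in both views, so I'll close by feel. I'll shift +0.1 in x, go down 22 mm and close.

```bash
python3 -m crank '[[[0.08,0,0.3,0,0,0,50],[0,0,0.3,0,0,0,50],[0,0,0.28,0,0,0,50],[0,0,0,0,0,0,20],[0,0,0,0,0,0,15],[0,0,0,0,0,0,10],[0,0,0,0,0,0,10],[0,0,0,0,0,0,10]]]' 30; python3 -c "
from h import *
go([487.1,-199.7,188]);s=sense();print(s['grip_width']*85.4,s['wrist_torque'].round(2))"
```

```text
time_s: 3.4
eef_pos: [486.8, -199.3, 190.2]
ee_rot: [-0.001, 0.925, 0.38, -0.001]
force: [-5.1, 4.6, -0.4]
grip_width: 0.254
grip_force: 29.3
tool x az 44.60765673374629 zdir [-0.002  0.002 -1.   ] shift/25: [-0.003  0.018  0.086] F [-5.1  4.6 -0.4] pos [ 486.8 -199.3  190.2] t 3.4
21.65222594352285 [0.66 0.63 0.07]
```

Gripped at 21.7 mm. I'll relieve the 7 N side load by shifting 1.5 mm toward -y, then lead the grip round the first half of the quarter circle.

```bash
python3 -m crank '[[[-0.017,-0.03,-0.17,0,0,0,10],[-0.017,-0.03,-0.17,0,0,0,10],[-0.05,0,-0.165,0,0,0,10],[-0.05,0,-0.165,0,0,0,10],[-0.08,0,-0.152,0,0,0,10],[-0.08,0,-0.152,0,0,0,10],[-0.11,0,-0.133,0,0,0,10],[-0.11,0,-0.133,0,0,0,10]]]' 30; python3 -c "
from h import *
go([487.1,-199.7,188]);s=sense();print(s['grip_width']*85.4,s['wrist_torque'].round(2))"
```

```text
time_s: 4.2
eef_pos: [477.3, -208.2, 221.7]
ee_rot: [-0.0, 0.925, 0.379, 0.0]
force: [2.5, 5.0, -4.7]
grip_width: 0.247
grip_force: 29.5
tool x az 44.579750203652125 zdir [ 0.  0. -1.] shift/25: [0.517 0.033 1.349] F [ 2.5  5.  -4.7] pos [ 477.3 -208.2  221.7] t 4.2
21.118013269760574 [ 0.78 -0.41  0.01]
```

```bash
python3 -m crank '[[[-0.133,-0.01,-0.11,0,0,0,10],[-0.133,-0.01,-0.11,0,0,0,10],[-0.152,0,-0.08,0,0,0,10],[-0.152,0,-0.08,0,0,0,10],[-0.165,0,-0.05,0,0,0,10],[-0.165,0,-0.05,0,0,0,10],[-0.171,0,-0.017,0,0,0,10],[-0.171,0,-0.017,0,0,0,10]]]' 30; python3 -m crank '[[[-0.04,0,0,0,0,0,10],[0,0,0,0,0,0,10],[0,0,0,0,0,0,10],[0,0,0,0,0,0,10],[0,0,0,0,0,0,10],[0,0,0,0,0,0,10],[0,0,0,0,0,0,10],[0,0,0,0,0,0,10]]]' 30;python3 -c "
from h import *
go([455.5,-231,232]);s=sense();print(s['grip_width']*85.4,s['wrist_torque'].round(2));cv2.imwrite('pics/s2.png',np.hstack([cv2.resize(capture('scene')[120:250,310:440],(400,400)),cv2.resize(capture('top')[190:280,300:390],(400,400))]))"
```

```text
time_s: 5.0
eef_pos: [455.5, -229.9, 236.0]
ee_rot: [0.001, 0.925, 0.379, 0.001]
force: [3.1, 5.3, 4.9]
grip_width: 0.25
grip_force: 30.4
time_s: 5.8
eef_pos: [454.7, -230.8, 236.1]
ee_rot: [0.002, 0.925, 0.379, 0.001]
force: [0.9, 4.5, 5.3]
grip_width: 0.253
grip_force: 30.5
tool x az 44.574503752607505 zdir [ 0.003 -0.002 -1.   ] shift/25: [0.015 0.028 0.163] F [0.9 4.5 5.3] pos [ 454.7 -230.8  236.1] t 5.8
21.636429268004083 [ 0.88 -0.44  0.01]
```

The measured pose is 70.8 mm from the axis and 46 mm up, so the handle is upright. I'll estimate the foot gap from the first scene picture.

```bash
python3 - <<'E'
from h import *
for z in(28,60,80,90,100,110,120,160):
    p=proj("scene",[498.5,-113,z]);print(z,((p-[290,165])*4.4).round(), "foot corner -x+y", ((proj("scene",[489,-163,z])-[290,165])*4.4).round(), "axis",((proj("scene",[505,-181,z])-[290,165])*4.4).round())
E
python3 - <<'E'
import cv2
b=cv2.imread("pics/scene0.png")[220:265,320:385]
cv2.imwrite("pics/c2.png",cv2.resize(b,None,fx=12,fy=12,interpolation=cv2.INTER_CUBIC))
E
```

```text
28 [158. 449.] foot corner -x+y [238. 412.] axis [235. 383.]
60 [160. 397.] foot corner -x+y [241. 361.] axis [239. 332.]
80 [161. 363.] foot corner -x+y [243. 328.] axis [241. 300.]
90 [162. 347.] foot corner -x+y [244. 311.] axis [242. 283.]
100 [163. 330.] foot corner -x+y [245. 294.] axis [243. 266.]
110 [163. 312.] foot corner -x+y [246. 277.] axis [244. 249.]
120 [164. 295.] foot corner -x+y [247. 260.] axis [245. 232.]
160 [167. 223.] foot corner -x+y [252. 189.] axis [249. 162.]
```

View pics/c2.png

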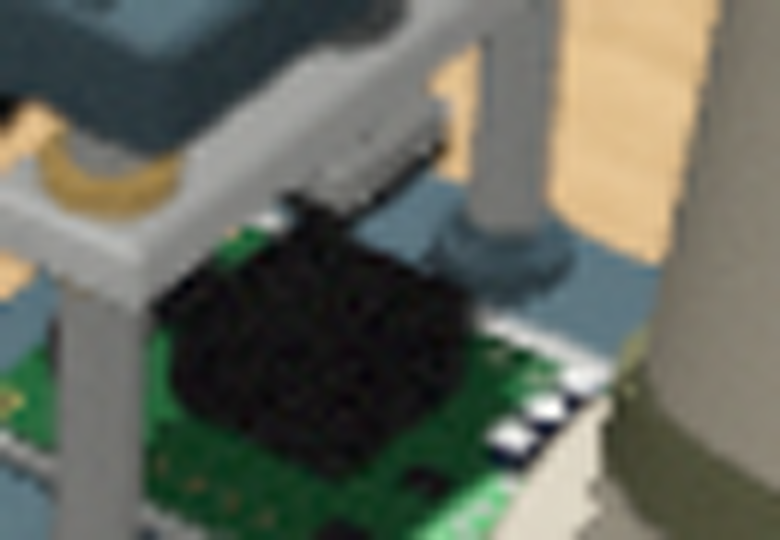

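```bash
python3 - <<'E'
from h import *
for z in(30,36,52,56,60,70,80,90,100): print(z,"foot",((proj("scene",[489.5,-199.4,z])-[320,220])*12).round(),"sink",((proj("scene",[486.8,-202.6,z])-[320,220])*12).round())
E
```

```text
30 foot [409. 368.] sink [432. 367.]
36 foot [412. 343.] sink [433. 341.]
52 foot [416. 274.] sink [439. 272.]
56 foot [418. 256.] sink [440. 254.]
60 foot [420. 238.] sink [442. 236.]
70 foot [422. 193.] sink [445. 192.]
80 foot [426. 149.] sink [449. 148.]
90 foot [430. 103.] sink [452. 102.]
100 foot [433.  58.] sink [456.  56.]
```

Foot face is at about 79 mm and the heatsink top at about 49–54 mm, so the gap is about 25–30 mm, or roughly 250–300° of winding. I'll wind 80° first and measure the free force.

```bash
cat > g.py <<'E'
from h import *
import sys
def g(ax=(505,-181.)):
    s=sense();d=s["eef_pos"][:2]-np.array(ax);az=np.arctan2(d[1],d[0]);F=s["force"];t=np.array([np.sin(az),-np.cos(az)])
    ft=-F[:2]@t;print("PHI %.1f r %.1f Ft %.1f Fr %.1f Fz %.1f z %.1f"%((44.57-np.degrees(az))%360,np.hypot(*d),ft,F[:2]@d/np.hypot(*d),F[2],s["eef_pos"][2]));return ft
if __name__=="__main__": sys.exit(g()>float(sys.argv[1]))
E
python3 g.py 8
python3 -m crank '[[[0.042,-0.486,0,0,0,0,10],[0.126,-0.471,0,0,0,0,10],[0.206,-0.442,0,0,0,0,10],[0.28,-0.4,0,0,0,0,10],[0.345,-0.345,0,0,0,0,10],[0.4,-0.28,0,0,0,0,10],[0.442,-0.206,0,0,0,0,10],[0.471,-0.126,0,0,0,0,10]]]' 40; python3 g.py 8;
```

```text
PHI 179.8 r 70.8 Ft -2.9 Fr -4.5 Fz 6.1 z 236.1
time_s: 6.7
eef_pos: [447.1, -141.8, 236.1]
ee_rot: [0.002, 0.925, 0.379, 0.0]
force: [-1.8, -3.6, 7.0]
grip_width: 0.25
grip_force: 40.8
PHI 258.7 r 70.0 Ft 3.9 Fr -0.5 Fz 7.0 z 236.1False
False
```

Free running takes about 4 N at the handle. I'll continue another 80°.

```bash

python3 -m crank '[[[0.486,-0.042,0,0,0,0,10],[0.486,0.042,0,0,0,0,10],[0.471,0.126,0,0,0,0,10],[0.442,0.206,0,0,0,0,10],[0.4,0.28,0,0,0,0,10],[0.345,0.345,0,0,0,0,10],[0.28,0.4,0,0,0,0,10],[0.206,0.442,0,0,0,0,10]]]' 40; python3 g.py 8; python3 -c "
from h import *
cv2.imwrite('pics/s3.png',np.hstack([cv2.resize(capture('scene')[165:265,310:410],(400,400)),cv2.resize(capture('top')[180:290,280:390],(400,400))]))"
```

```text
time_s: 7.5
eef_pos: [534.1, -121.1, 236.1]
ee_rot: [0.003, 0.925, 0.379, -0.001]
force: [-11.4, -11.4, 7.5]
grip_width: 0.25
grip_force: 39.7
PHI 340.4 r 66.6 Ft 5.3 Fr -15.2 Fz 7.5 z 236.1False
```

View pics/s3.png

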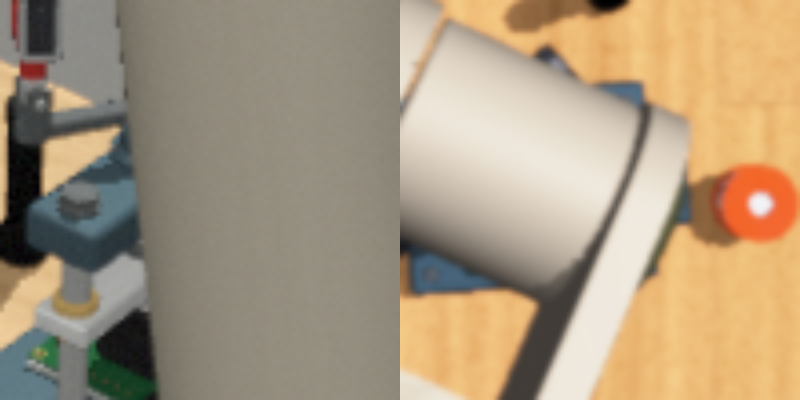

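Picture s3 shows the handle upright and held. The 15 N radial load and r of 66.6 mm say my axis estimate is 2–3 mm too far along tool x. I'll shift the path by -3 mm in x and go on at 2.5° a row, with a force guard between calls.

```bash

python3 -m crank '[[[0.017,0.118,0,0,0,0,10],[0.017,0.118,0,0,0,0,10],[0.017,0.118,0,0,0,0,10],[0.017,0.118,0,0,0,0,10],[-0.004,0.122,0,0,0,0,10],[-0.004,0.122,0,0,0,0,10],[-0.004,0.122,0,0,0,0,10],[-0.004,0.122,0,0,0,0,10]]]' 40 >/dev/null; python3 g.py 7 && python3 -m crank '[[[-0.011,0.122,0,0,0,0,10],[-0.011,0.122,0,0,0,0,10],[-0.011,0.122,0,0,0,0,10],[-0.011,0.122,0,0,0,0,10],[-0.032,0.118,0,0,0,0,10],[-0.032,0.118,0,0,0,0,10],[-0.032,0.118,0,0,0,0,10],[-0.032,0.118,0,0,0,0,10]]]' 40 >/dev/null && python3 g.py 7
```

```text
PHI 0.2 r 65.5 Ft 3.8 Fr -1.8 Fz 5.8 z 236.0False
```

```bash
sed -i 's/sys.exit(g()>/sys.exit(int(g()>/; s/argv\[1\]))$/argv[1])))/' g.py
python3 -m crank '[[[-0.011,0.122,0,0,0,0,10],[-0.011,0.122,0,0,0,0,10],[-0.011,0.122,0,0,0,0,10],[-0.011,0.122,0,0,0,0,10],[-0.032,0.118,0,0,0,0,10],[-0.032,0.118,0,0,0,0,10],[-0.032,0.118,0,0,0,0,10],[-0.032,0.118,0,0,0,0,10]]]' 40 >/dev/null; python3 g.py 7 && python3 -m crank '[[[-0.052,0.111,0,0,0,0,10],[-0.052,0.111,0,0,0,0,10],[-0.052,0.111,0,0,0,0,10],[-0.052,0.111,0,0,0,0,10],[-0.07,0.1,0,0,0,0,10],[-0.07,0.1,0,0,0,0,10],[-0.07,0.1,0,0,0,0,10],[-0.07,0.1,0,0,0,0,10]]]' 40 >/dev/null && python3 g.py 7
```

```text
PHI 21.4 r 65.7 Ft 4.1 Fr -3.6 Fz 6.7 z 236.0
PHI 42.4 r 66.5 Ft 3.3 Fr -5.3 Fz 6.1 z 235.9
```

```bash

python3 -m crank '[[[-0.068,0.07,0,0,0,0,10],[-0.068,0.07,0,0,0,0,10],[-0.068,0.07,0,0,0,0,10],[-0.068,0.07,0,0,0,0,10],[-0.077,0.06,0,0,0,0,10],[-0.077,0.06,0,0,0,0,10],[-0.077,0.06,0,0,0,0,10],[-0.077,0.06,0,0,0,0,10]]]' 40 >/dev/null; python3 g.py 5.5 && python3 -m crank '[[[-0.085,0.049,0,0,0,0,10],[-0.085,0.049,0,0,0,0,10],[-0.085,0.049,0,0,0,0,10],[-0.085,0.049,0,0,0,0,10],[-0.091,0.037,0,0,0,0,10],[-0.091,0.037,0,0,0,0,10],[-0.091,0.037,0,0,0,0,10],[-0.091,0.037,0,0,0,0,10]]]' 40 >/dev/null && python3 g.py 5.5 && python3 -m crank '[[[-0.095,0.024,0,0,0,0,10],[-0.095,0.024,0,0,0,0,10],[-0.095,0.024,0,0,0,0,10],[-0.095,0.024,0,0,0,0,10],[-0.097,0.01,0,0,0,0,10],[-0.097,0.01,0,0,0,0,10],[-0.097,0.01,0,0,0,0,10],[-0.097,0.01,0,0,0,0,10]]]' 40 >/dev/null && python3 g.py 5.5
```

```text
PHI 58.9 r 67.5 Ft 3.2 Fr -5.5 Fz 6.0 z 235.9
PHI 75.2 r 68.6 Ft 3.5 Fr -4.1 Fz 6.4 z 236.0
PHI 91.2 r 69.9 Ft 4.1 Fr -4.7 Fz 5.9 z 236.0
```

```bash

python3 -m crank '[[[-0.098,-0.003,0,0,0,0,10],[-0.098,-0.003,0,0,0,0,10],[-0.098,-0.003,0,0,0,0,10],[-0.098,-0.003,0,0,0,0,10],[-0.096,-0.017,0,0,0,0,10],[-0.096,-0.017,0,0,0,0,10],[-0.096,-0.017,0,0,0,0,10],[-0.096,-0.017,0,0,0,0,10]]]' 40 >/dev/null; python3 g.py 5.5 && python3 -m crank '[[[-0.093,-0.03,0,0,0,0,10],[-0.093,-0.03,0,0,0,0,10],[-0.093,-0.03,0,0,0,0,10],[-0.093,-0.03,0,0,0,0,10],[-0.088,-0.043,0,0,0,0,10],[-0.088,-0.043,0,0,0,0,10],[-0.088,-0.043,0,0,0,0,10],[-0.088,-0.043,0,0,0,0,10]]]' 40 >/dev/null && python3 g.py 5.5 && python3 -m crank '[[[-0.081,-0.055,0,0,0,0,10],[-0.081,-0.055,0,0,0,0,10],[-0.081,-0.055,0,0,0,0,10],[-0.081,-0.055,0,0,0,0,10],[-0.073,-0.065,0,0,0,0,10],[-0.073,-0.065,0,0,0,0,10],[-0.073,-0.065,0,0,0,0,10],[-0.073,-0.065,0,0,0,0,10]]]' 40 >/dev/null && python3 g.py 5.5
```

```text
PHI 106.3 r 71.1 Ft 9.5 Fr -3.7 Fz 3.6 z 236.0
```

At φ 106° the tangential force jumped from about 3.7 N to 9.5 N, so the foot is bearing at about 60 N or a little more. I'll stop winding, ease 1.5 mm back to take off the tangential push, and read the force again.

```bash

python3 -m crank '[[[0.057,0.017,0,0,0,0,10],[0,0,0,0,0,0,10],[0,0,0,0,0,0,10],[0,0,0,0,0,0,10],[0,0,0,0,0,0,10],[0,0,0,0,0,0,10],[0,0,0,0,0,0,10],[0,0,0,0,0,0,10]]]' 40 ; python3 g.py 5.5
```

```text
time_s: 14.0
eef_pos: [539.1, -243.4, 235.9]
ee_rot: [0.001, 0.925, 0.379, 0.001]
force: [-1.0, 4.8, 5.1]
grip_width: 0.249
grip_force: 40.0
PHI 105.9 r 71.1 Ft 1.4 Fr -4.7 Fz 5.1 z 235.9
```

```bash
python3 - <<'E'
from h import *
from scipy.optimize import least_squares
P=[(0.2,65.5),(21.4,65.7),(42.4,66.5),(58.9,67.5),(75.2,68.6),(91.2,69.9),(106.3,71.1),(258.7,70.0)]
X=np.array([[505+r*np.cos(np.radians(44.57-p)),-181+r*np.sin(np.radians(44.57-p))] for p,r in P])
f=least_squares(lambda c:np.hypot(*(X-c[:2]).T)-c[2],[505,-181,70]);print(f.x,f.fun.round(2))
f2=least_squares(lambda c:np.hypot(*(X-c[:2]).T)-70,[505,-181]);print(f2.x,f2.fun.round(2))
s=sense();print(s["joints"].round(3),s["eef_pos"]); d=s["eef_pos"][:2]-f.x[:2];print(np.degrees(np.arctan2(d[1],d[0])))
E
```

```text
[ 502.15024117 -184.21249892   69.62613617] [ 0.16 -0.02 -0.09 -0.06 -0.08  0.03  0.11 -0.05]
[ 501.79545897 -184.31030184] [ 0.11 -0.03 -0.1  -0.1  -0.19 -0.15 -0.16 -0.65]
[-0.622  0.457  1.279  0.     1.403  0.171] [ 539.06250418 -243.41219234  235.936889  ]
-58.05558661855794
```

The fit gives the axis at (502.1,-184.2), with R 69.6 and residuals under 0.2 mm. The arm now points to azimuth -58°. I'll turn the tool +77° in world terms (the grip revolves freely) so the fingers close along the hinge pin.

```bash

python3 -m crank '[[[0,0,0,0,0,-0.96,10],[0,0,0,0,0,-0.96,10],[0,0,0,0,0,-0.96,10],[0,0,0,0,0,-0.96,10],[0,0,0,0,0,-0.96,10],[0,0,0,0,0,-0.96,10],[0,0,0,0,0,-0.96,10],[0,0,0,0,0,-0.96,10]]]' 30 >/dev/null; python3 -m crank '[[[0,0,0,0,0,-0.98,10],[0,0,0,0,0,-0.98,10],[0,0,0,0,0,0,10],[0,0,0,0,0,0,10],[0,0,0,0,0,0,10],[0,0,0,0,0,0,10],[0,0,0,0,0,0,10],[0,0,0,0,0,0,10]]]' 30 ; python3 g.py 5.5; python3 -c "
from h import *
go([539.06,-243.4,235.9]);print(sense()['wrist_torque'])"
```

```text
time_s: 15.6
eef_pos: [540.4, -243.3, 236.0]
ee_rot: [0.003, 0.487, 0.873, 0.001]
force: [8.1, 4.9, 2.9]
grip_width: 0.249
grip_force: 39.7
PHI 104.9 r 71.7 Ft 9.5 Fr -0.2 Fz 2.9 z 236.0
tool x az 121.71476285850663 zdir [ 0.006 -0.002 -1.   ] shift/25: [ 0.026 -0.049  0.004] F [8.1 4.9 2.9] pos [ 540.4 -243.3  236. ] t 15.6
[ 0.83864857 -1.5970377  -0.02593248]
```

```bash

python3 -m crank '[[[0,0.03,0,0,0,0,10],[0,0.03,0,0,0,0,10],[0.17,0,0.017,0,0,0,10],[0.17,0,0.017,0,0,0,10],[0.165,0,0.05,0,0,0,10],[0.165,0,0.05,0,0,0,10],[0.152,0,0.08,0,0,0,10],[0.152,0,0.08,0,0,0,10]]]' 30; python3 -c "
from h import *
s=sense();q=s['ee_rot'];M=R.from_quat([q[1],q[2],q[3],q[0]]).as_matrix();print('tool F',(M.T@s['force']).round(1))"
```

```text
time_s: 16.4
eef_pos: [528.4, -223.4, 229.0]
ee_rot: [0.004, 0.487, 0.873, -0.001]
force: [5.6, -2.4, 5.7]
grip_width: 0.246
grip_force: 40.6
tool F [-5.1  3.5 -5.7]
```

```bash

python3 -m crank '[[[0.133,0.01,0.11,0,0,0,10],[0.133,0.01,0.11,0,0,0,10],[0.11,0,0.133,0,0,0,10],[0.11,0,0.133,0,0,0,10],[0.08,0,0.152,0,0,0,10],[0.08,0,0.152,0,0,0,10],[0.05,0,0.165,0,0,0,10],[0.05,0,0.165,0,0,0,10]]]' 30;python3 -m crank '[[[0.017,0,0.17,0,0,0,10],[0.017,0,0.17,0,0,0,10],[0,0,0.06,0,0,0,10],[0,0,0.06,0,0,0,10],[0,0,0,0,0,0,10],[0,0,0,0,0,0,10],[0,0,0,0,0,0,10],[0,0,0,0,0,0,10]]]' 30; python3 -c "
from h import *
s=sense();q=s['ee_rot'];M=R.from_quat([q[1],q[2],q[3],q[0]]).as_matrix();print('tool F',(M.T@s['force']).round(1));d=s['eef_pos'][:2]-[502.1,-184.2];print(d,np.hypot(*d),np.degrees(np.arctan2(d[1],d[0])))"
```

```text
time_s: 17.2
eef_pos: [518.1, -206.1, 200.7]
ee_rot: [0.002, 0.487, 0.873, -0.0]
force: [-0.2, 4.2, 9.4]
grip_width: 0.251
grip_force: 43.8
time_s: 18.0
eef_pos: [517.5, -205.1, 188.5]
ee_rot: [0.001, 0.487, 0.873, -0.0]
force: [-1.2, 4.9, 6.3]
grip_width: 0.249
grip_force: 44.4
tool F [ 4.8  1.5 -6.3]
[ 15.38607203 -20.87748081] 25.934541009348205 -53.610908102703135
```

z is 188.5 at 26 mm from the axis, so the handle is folded. I'll release, rise straight up and move aside to look.

```bash

python3 -m crank '[[[0,0,0,0,0,0,50],[0,0,0,0,0,0,50],[0,0,0,0,0,0,50],[0,0,0,0,0,0,50],[0,0,-0.6,0,0,0,50],[0,0,-0.9,0,0,0,50],[0,0,-0.9,0,0,0,50],[0,0,-0.9,0,0,0,50]]]' 30;python3 -m crank '[[[-0.2,-0.9,0,0,0,0,50],[-0.2,-0.9,0,0,0,0,50],[-0.2,-0.9,0,0,0,0,50],[-0.2,-0.9,0,0,0,0,50],[-0.2,-0.9,0,0,0,0,50],[-0.2,-0.9,0,0,0,0,50],[-0.2,-0.9,0,0,0,0,50],[-0.2,-0.9,0,0,0,0,50]]]' 30; python3 -c "
from h import *
cv2.imwrite('pics/s4.png',np.hstack([cv2.resize(capture('scene')[165:265,310:410],(400,400)),cv2.resize(capture('top')[180:290,280:390],(400,400))]))"
```

```text
time_s: 18.8
eef_pos: [517.3, -205.0, 270.6]
ee_rot: [-0.0, 0.487, 0.873, -0.0]
force: [-0.5, 0.8, -0.2]
grip_width: 0.587
grip_force: 0.0
time_s: 19.6
eef_pos: [384.5, -334.2, 269.8]
ee_rot: [-0.0, 0.487, 0.873, -0.0]
force: [0.3, -0.5, 0.5]
grip_width: 0.584
grip_force: 0.0
```

View pics/s4.png

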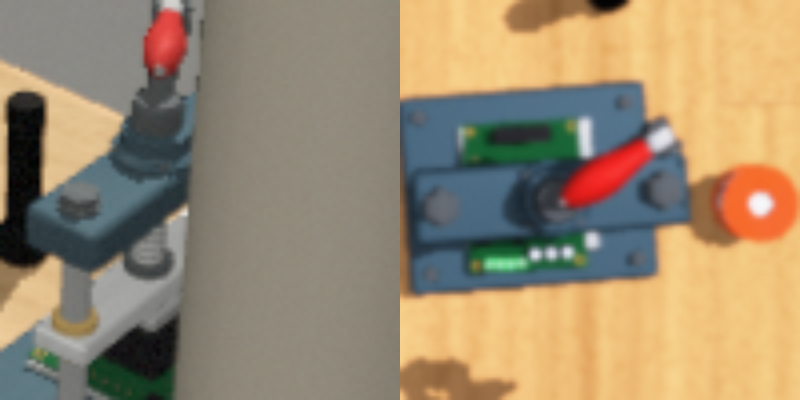

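The handle lies folded in over the hub, the board is in place and the reel is unmoved. I'll check the crank angle for spring-back and the handle's flatness numerically.

```bash
python3 - <<'E'
from h import *
def red(im,z=208):
    im=im.astype(int);m=(im[...,2]>150)&(im[...,1]<60)&(im[...,0]<60);m[:205]=0;m[268:]=0;m[:,:318]=0;m[:,365:]=0
    v,u=np.nonzero(m);c=np.array([u.mean(),v.mean()]);w=np.linalg.svd(np.c_[u,v]-c,full_matrices=0)[2][0];t=(np.c_[u,v]-c)@w
    a,b=at("top",*(c+w*(t.min()-.5)),z),at("top",*(c+w*(t.max()+.5)),z)
    d=b-a
    print(len(u),a,b,"len",np.linalg.norm(d),"az",np.degrees(np.arctan2(d[1],d[0])),"c",at("top",*c,z))
red(cv2.imread("pics/top0.png"))
ims=[capture("top") for _ in range(2)]; red(ims[1])
for k,im in(("0",cv2.imread("pics/scene0.png")),("1",capture("scene"))):
    i=im.astype(int);m=(i[...,2]>140)&(i[...,1]<70)&(i[...,0]<70);m[:150]=0;m[200:]=0;m[:,:335]=0;m[:,395:]=0
    v,u=np.nonzero(m);print(k,len(u),at("scene",u.mean(),v.mean(),208),u.min(),u.max(),v.min(),v.max())
print(at("top",280+262/3.636,180+138/3.636,208)-at("top",280+557/3.636,180+200/3.636,194) if 0 else at("top",280+660/3.636-0,180+138/3.636,208), at("top",280+557/3.636-0,180+200/3.636,194))
# ram height: compare crosshead front-left corner before/after
E
```

```text
188 [ 503.6 -183.8  208. ] [ 463.6 -222.2  208. ] len 55.44871504372305 az -136.16913932790743 c [ 483.8 -202.8  208. ]
197 [ 537.2 -229.5  208. ] [ 505.3 -183.1  208. ] len 56.30781473294806 az 124.50852298766843 c [ 521.  -205.9  208. ]
0 149 [ 484.  -205.1  208. ] 351 377 177 184
1 70 [ 519.  -207.4  208. ] 346 355 168 181
[ 543.  -470.8  208. ] [ 506.  -416.3  194. ]
```

The image puts the crank within about 3° of where it was clamped, and the handle looks flat. To be sure of flatness I'll touch the top of the grip with closed fingers: flat means contact at z of about 220.

```bash

python3 -m crank '[[[0.2,0.9,0,0,0,0,0],[0.2,0.9,0,0,0,0,0],[0.2,0.9,0,0,0,0,0],[0.2,0.9,0,0,0,0,0],[0.2,0.9,0,0,0,0,0],[0.2,0.9,0,0,0,0,0],[0.2,0.9,0,0,0,0,0],[0.2,0.9,0,0,0,0,0]]]' 30 >/dev/null;python3 -m crank '[[[0,0,0.3,0,0,0,0],[0,0,0.3,0,0,0,0],[0,0,0.3,0,0,0,0],[0,0,0.3,0,0,0,0],[0,0,0.2,0,0,0,0],[0,0,0.2,0,0,0,0],[0,0,0.1,0,0,0,0],[0,0,0,0,0,0,0]]]' 30;python3 -m crank '[[[0,0,0.04,0,0,0,0],[0,0,0.04,0,0,0,0],[0,0,0.04,0,0,0,0],[0,0,0.04,0,0,0,0],[0,0,0.04,0,0,0,0],[0,0,0,0,0,0,0],[0,0,0,0,0,0,0],[0,0,0,0,0,0,0]]]' 30
```

```text
time_s: 21.45
eef_pos: [517.3, -204.9, 227.0]
ee_rot: [-0.0, 0.487, 0.873, 0.0]
force: [-0.5, -0.2, 0.4]
grip_width: -0.003
grip_force: 0.0
time_s: 22.25
eef_pos: [517.5, -204.9, 222.3]
ee_rot: [0.0, 0.487, 0.873, -0.0]
force: [1.3, 0.4, -0.6]
grip_width: 0.002
grip_force: 0.0
```

```bash

python3 -m crank '[[[0,0,0.04,0,0,0,0],[0,0,0.04,0,0,0,0],[0,0,0.04,0,0,0,0],[0,0,0,0,0,0,0],[0,0,0,0,0,0,0],[0,0,0,0,0,0,0],[0,0,0,0,0,0,0],[0,0,0,0,0,0,0]]]' 30; python3 -m crank '[[[0,0,0.04,0,0,0,0],[0,0,0.04,0,0,0,0],[0,0,0,0,0,0,0],[0,0,0,0,0,0,0],[0,0,0,0,0,0,0],[0,0,0,0,0,0,0],[0,0,0,0,0,0,0],[0,0,0,0,0,0,0]]]' 30
```

```text
time_s: 23.05
eef_pos: [517.4, -204.9, 219.3]
ee_rot: [-0.0, 0.487, 0.873, 0.0]
force: [-0.9, 1.1, 0.8]
grip_width: -0.002
grip_force: 0.6
time_s: 23.85
eef_pos: [517.6, -204.8, 218.6]
ee_rot: [0.001, 0.487, 0.873, 0.0]
force: [-3.4, 2.9, 9.4]
grip_width: 0.0
grip_force: 5.0
```

Stiff contact at z of about 219 means the handle is flat on its stop. I'll retreat and hand in.

```bash

python3 -m crank '[[[0,0,-0.6,0,0,0,0],[0,0,-0.9,0,0,0,0],[0,0,-0.9,0,0,0,0],[-0.2,-0.9,0,0,0,0,0],[-0.2,-0.9,0,0,0,0,0],[-0.2,-0.9,0,0,0,0,0],[0,0,0,0,0,0,0],[0,0,0,0,0,0,0]]]' 30 && python3 -c "
from rig import *
print(finish_job())"
```

```text
time_s: 24.65
eef_pos: [468.0, -253.1, 277.3]
ee_rot: [0.0, 0.487, 0.873, 0.0]
force: [0.0, 0.5, 0.3]
grip_width: -0.003
grip_force: 0.0
the job is handed in; nothing more can be done
None
```

I wound the press down until the crank stiffened by about 6 N at the handle (target about 4 N), folded the handle flat on its stop and handed in at 24.7 s. No verdict came back, and I judged the clamping force (roughly 40–70 N) from the handle force only.

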